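# Lower the shaker's ratchet hold-down arm

## Task

Secure the vials on the shaker: press the ratchet pawl's thumb paddle fully down so that the pawl is free and stays free, and only then push the raised hold-down arm down by its end bar, past its teeth, until it is fully home on the vial block. Press and push only; leave the flasks and everything else on the bench where they stand, and finish clear with the pawl still free.

Things in the scene. Friction and masses are not known exactly. Their poses are not given: they have to be found in the camera images.
- shaker: white orbital shaker, 250 x 370 mm, fixed to the bench; origin at the centre of its underside. At yaw 0 its x axis points away from the robot; y runs along the hold-down arm from hinge to bar; z up. Black rubber mat on top, 90 mm high. Arm and pawl lie in its plane x = 0; a dark steel cheek carrying both pivots stands at x -19 to -25 mm, up to 203 mm high
- vial_block (a point): top centre of the grey vial block with white caps on the shaker's mat, under the arm: 80 mm in shaker x, 95 mm in y, top 160 mm above the bench, centre at shaker y +77 mm
- hold_hinge (a point): hinge axis of the hold-down arm, at (0, -55, 185) mm in the shaker's frame; the axis runs along the shaker's x
- bar_mid (a point): centre of the round white push bar at the arm's free end: 18 mm diameter, 64 mm long, parallel to shaker x, 200 mm from hold_hinge. As found the arm (aluminium flat, 24 mm wide, 14 mm thick, grey pad beneath) rises at about 0.6 rad towards +y, bar_mid 298 mm above the bench; fully down it is level, bar_mid 185 mm (bar top 194 mm) above the bench at shaker y +145 mm
- hold_arm (a joint): angle of the arm, rad: 0 raised as found (within 0.03), grows as it goes down, stop at 0.60 = level, pad home on the vial block. The hinge is stiff: the arm stays where it is left and takes about 3 to 6 N downward at the bar. Its steel quadrant beside the pawl has a tooth every 0.2 rad; with the pawl engaged the arm stops at about 0.05 and must not be forced
- pawl_pivot (a point): pivot axis of the pawl, at (0, -100, 135) mm in the shaker's frame, parallel to the shaker's x
- paddle_top (a point): centre of the top of the pawl's white thumb paddle, 34 mm (shaker x) by 40 mm (y), level when engaged, at (0, -165, 167) mm in the shaker's frame: 65 mm outboard (-y) of and 32 mm above pawl_pivot. It turns with the pawl, at full travel 24 mm lower and 7 mm outboard. The nose rises 20 mm above it, 19 mm inboard of its inner edge, and swings 17 mm outboard
- pawl (a joint): angle of the pawl, rad: 0 = engaged (nose between the teeth), grows as the paddle is pressed down; the nose is clear of the teeth from about 0.23, stop at 0.35. It has no spring: about 2.5 N at the paddle moves it and it stays where it is left
- flask_a: amber conical glass flask standing loose on the shaker's mat on the +x side of the arm, 62 mm wide at the base, 106 mm tall, 30 mm lip; origin at the centre of its base; to be left alone
- flask_b: amber conical glass flask standing loose on the shaker's mat on the -x side of the arm, 62 mm wide at the base, 106 mm tall, 30 mm lip; origin at the centre of its base; to be left alone
- reagent_bottle: amber bottle with white cap, 70 mm diameter, 150 mm tall, upright; loose on the bench beside the shaker; origin at the underside; to be left alone
- beaker: open glass beaker, 72 mm diameter, 85 mm tall; loose on the bench beside the shaker; origin at the underside; to be left alone
- jar: white jar with black lid, 60 mm diameter, 70 mm tall; loose on the bench beside the shaker; origin at the underside; to be left alone
- stopper: black rubber stopper, 38 mm diameter, 30 mm tall; loose on the bench beside the shaker; origin at the underside; to be left alone
- spatula: lab spatula lying flat, 170 mm long; loose on the bench beside the shaker; origin at the underside; to be left alone

How it is judged:
On the way, in this order (a step that is already met when the one before it is completed fails the run):
1. the pawl is pressed free while the arm is still raised (value of joint pawl above 0.27 rad and value of joint hold_arm below 0.1 rad), for 0.2 s.
2. the arm is pushed fully down (value of joint hold_arm above 0.56 rad and value of joint pawl above 0.24 rad), for 0.2 s.
At the end, for the whole second after the job is handed in: the hold-down arm is at rest at 0.56 rad or more (within 0.04 rad, 8 mm at the bar, of its stop), the pawl still stands free (above 0.24 rad), and every loose thing is upright or lying as found, within 30 mm of where it was (all of step 2 and velocity of joint hold_arm between -0.05 and 0.05 rad/s and distance of each of flask_a, flask_b, reagent_bottle, beaker, jar, stopper, spatula from where it was at the start of the episode below 0.03 m and angle between each of flask_a, flask_b, reagent_bottle, beaker, jar, stopper, spatula's own z axis and vertical below 0.3 rad); the robot touches nothing.
It fails at once if the arm is forced down against an engaged pawl (value of joint pawl below 0.15 rad and value of joint hold_arm between 0.12 and 0.55 rad).
It fails at once if a flask on the shaker is carried, pushed away or tipped (distance of any of flask_a, flask_b from where it was at the start of the episode above 0.03 m or angle between any of flask_a, flask_b's own z axis and vertical above 0.3 rad).
It fails at once if something on the bench is carried, pushed away or tipped (distance of any of reagent_bottle, beaker, jar, stopper, spatula from where it was at the start of the episode above 0.03 m or angle between any of reagent_bottle, beaker, jar, stopper, spatula's own z axis and vertical above 0.3 rad).
It also fails if it takes over 40 s, if anything falls off the work surface, if the arm or the gripper's body presses on something with over 40 N, if the wrist force passes 120 N, or if a joint passes its speed limit or range.

## Robot

A 6-joint arm with a two-finger parallel gripper is mounted at the origin on the work surface. World frame = base frame: x ahead of the robot, y to its left, z up, the work surface at z = 0. Lengths are in m, angles in rad, forces in N, time in s.
With the tool pointing down it reaches from about 0.425 to 0.95 m from the base axis. Payload 3.5 kg.
Tool frame: the origin (TCP) lies on the centre line of the jaws, within the pads' length; the fingertips stand 19 mm ahead of it and the grasp point (between the pads) is the TCP; z points along the fingers, y is the line along which they close (so a half turn about z gives the same grasp; the last joint's range is limited). The gripper opens to 85 mm and grips with 20 to 120 N. Pads are 22 mm wide; open, the fingers measure 114 mm over their backs; the gripper's body (76 mm by 85 mm) begins 54 mm behind the grasp point. The pads swing forward as they close: fully open they stand 13 mm farther back than shut.
Start: joints at [-1.467, 0.286, 1.577, -0, 1.279, -0.15], TCP at [0.17, -0.653, 0.25] pointing down, gripper open.
Joint ranges: [-2.77, 2.77], [-0.9, 2.22], [0.21, 2.48], [-1.53, 4.67], [0.24, 2.81], [-2.84, 2.84]. Speed limits (rad/s): [2.79, 2.79, 3.14, 3.14, 3.14, 3.14].

## Interface

Orientations are given as a unit quaternion [x, y, z, w].
In Python, from plant import status, cams, ctrl gives the robot as it stands.
- The arm moves only by the shell command python3 -m inch 'ROWS' [FORCE]. ROWS is JSON, a list of rows, each a list of 3 entries, a list of its own where there are three numbers: the opening, from -1 (shut) to 1 (fully open), then the shift along the tool's x, y, z in cm, then the turn about the tool's z in rad. In form: [[jaw, [dx, dy, dz], twist], ...]. A call has 1 to 20 rows; each row is the pose to reach, as a shift and turn from the pose commanded when the call began, along the tool's axes at that moment; what a row does not reach only later rows make up. A row lasts 1/10 s, in which the tool goes at most 50 mm and 8.59 degrees, less where a joint would pass 70% of its speed; a pose out of reach is approached as far as the arm can. A call with a gripper value outside its range is refused whole. The fingers move at their own pace and stop on an object; FORCE is the grip in N (left out, the last holds). Time passes only in rows, so rows that repeat a pose let the fingers close. It gives the time, the measured TCP pose, the force and the opening at its end, in the units of the state.
- status.get_state(): the state, without advancing time (a new reading comes with each control period).
- cams.read_camera(name): name is "scene" or "top" or "wrist"; returns the picture (400x640x3 uint8, blue, green, red); there is no depth.
- cams.calibration(name): a dict with "camera_matrix" (3x3 intrinsics, pixels), "cam_to_world" (4x4, takes a point from camera to world coordinates); the wrist camera has in their place "mount" (4x4, takes a point from camera to tool coordinates, whose origin is the TCP and whose axes are the flange's). Camera axes: x right, y down, z forward; pixel columns grow to the right and rows downward; lengths in m; the calibration is good to about 2 mm. A picture is of the moment at which its call begins: read the wrist's pose just before it. calibration takes no time and is no camera call.
- ctrl.sign_off(): hands the job in, once; it reports no verdict.
The state is a dict: "time": time; "qpos": joint angles; "dq": joint speeds; "joint_efforts": joint torques, N m; "eef_pos": TCP position; "tcp_rot": TCP orientation; "contact_force": force on the tool from outside, world axes, zero at the start; "wrist_torque": the same for the moment, N m; "opening": opening from 0.0 (shut) to 1.0 (fully open).
Only numpy, scipy, OpenCV 4.12 (cv2) and the standard library are available. Lean on these libraries where they do the work, as an engineer would, in place of code of your own. Each camera call takes 0.05 s, during which the arm holds its last target. There are 200 camera calls.

## Working session

There is one attempt and no reset: what is moved stays moved. The work goes in short steps, Python scripts to look and compute and a shell command to move; the robot and the scene stay as the last step left them, time stands still between calls to the robot, and variables do not carry over. Pictures are saved under pics/ and viewed, on a budget of 10 in all, crops included, one or two more only if the job needs it, and the job is handed in when it is done.

```bash
ls; mkdir -p pics
python3 - <<'E'
from plant import status,cams
import cv2,numpy as np
s=status.get_state();print(s)
for n in("scene","top"):
    im=cams.read_camera(n);cv2.imwrite(f"pics/{n}0.png",im)
    c=cams.calibration(n);print(n,np.round(c["camera_matrix"],1).tolist(),np.round(c["cam_to_world"],3).tolist())
print(cams.calibration("wrist"))
E
```

```text
pics
{'time': 0.0, 'qpos': array([-1.46697816e+00,  2.87195287e-01,  1.57818753e+00,  7.72533536e-06,
        1.27856508e+00, -1.50012263e-01]), 'dq': array([-1.93300974e-04, -3.15666292e-04, -1.76999772e-03,  1.88904772e-03,
        6.00389928e-05,  8.77747024e-04]), 'joint_efforts': array([ 4.77471349e-04, -4.05983698e+01, -2.92625248e+01, -1.11389033e-04,
        5.82581299e-03,  2.03506937e-05]), 'eef_pos': array([ 0.16946011, -0.65275339,  0.24892166]), 'tcp_rot': array([ 9.91956523e-01,  1.26573577e-01,  3.08937534e-05, -1.17722130e-03]), 'contact_force': array([ 0.14542954,  0.70688988, -0.45470846]), 'wrist_torque': array([0.02765824, 0.03179624, 0.01484966]), 'opening': 0.9991471317750732}
scene [[363.8, 0.0, 317.2], [0.0, 363.8, 199.8], [0.0, 0.0, 1.0]] [[0.87, 0.337, -0.361, 0.907], [0.493, -0.563, 0.663, -0.676], [0.02, -0.755, -0.656, 0.883], [0.0, 0.0, 0.0, 1.0]]
top [[371.9, 0.0, 321.0], [0.0, 371.9, 202.7], [0.0, 0.0, 1.0]] [[-0.007, -0.983, 0.182, 0.323], [-1.0, 0.004, -0.018, 0.001], [0.017, -0.182, -0.983, 1.233], [0.0, 0.0, 0.0, 1.0]]
{'camera_matrix': array([[333.02775528,   0.        , 319.52939763],
       [  0.        , 333.02775528, 196.37470081],
       [  0.        ,   0.        ,   1.        ]]), 'mount': array([[ 1.47844751e-04, -9.51691020e-01, -3.07057292e-01,
         7.78477705e-02],
       [ 9.99999811e-01,  3.24079584e-04, -5.22960736e-04,
         1.45178765e-04],
       [ 5.97208036e-04, -3.07057157e-01,  9.51690888e-01,
        -1.23105438e-01],
       [ 0.00000000e+00,  0.00000000e+00,  0.00000000e+00,
         1.00000000e+00]])}
```

View pics/scene0.png

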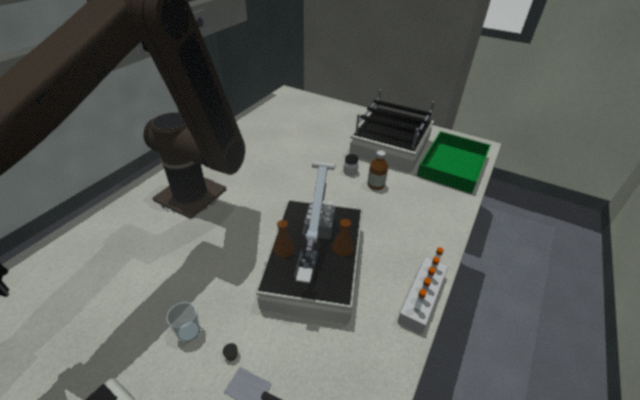

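View pics/top0.png

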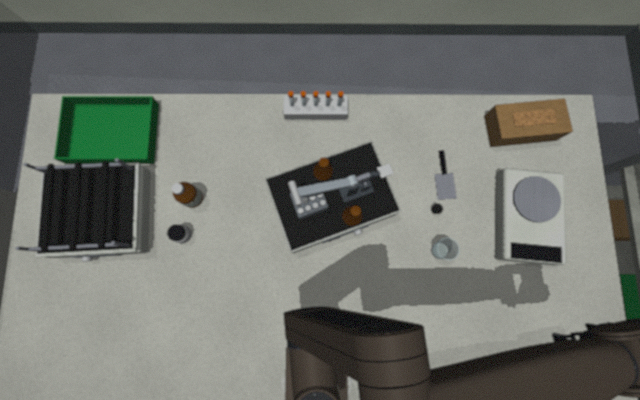

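The scene view shows the shaker with its bar raised at about (323,165) and the paddle near (305,273). In the top view the mat corners are near (268,180), (373,144), (398,212) and (292,249), with the bar end at (294,190) and the paddle at (386,172).

```bash
cat > h.py <<'E'
import numpy as np,cv2
from plant import status,cams
from scipy.spatial.transform import Rotation as R
def ray(cal,uv,T=None):
    T=cal["cam_to_world"] if T is None else T
    d=np.linalg.inv(cal["camera_matrix"])@np.array([uv[0],uv[1],1.]);return T[:3,3],T[:3,:3]@d
def onz(cal,uv,z,T=None):
    o,d=ray(cal,uv,T);return o+d*(z-o[2])/d[2]
def two(o1,d1,o2,d2):
    A=np.c_[d1,-d2];t=np.linalg.lstsq(A,o2-o1,rcond=None)[0]
    p,q=o1+t[0]*d1,o2+t[1]*d2;return (p+q)/2,np.linalg.norm(p-q)
def tcpT():
    s=status.get_state();T=np.eye(4);T[:3,:3]=R.from_quat(s["tcp_rot"]).as_matrix();T[:3,3]=s["eef_pos"];return T
def rel(p):
    "shift in cm along present tool axes to take TCP to p"
    T=tcpT();return np.round(100*T[:3,:3].T@(np.array(p)-T[:3,3]),2)
E
python3 - <<'E'
from h import *
for n,roi in(("top",(255,130,410,260)),("scene",(255,150,370,320))):
    im=cv2.imread(f"pics/{n}0.png");c=cams.calibration(n)
    g=im.max(2);x0,y0,x1,y1=roi
    m=np.zeros_like(g);m[y0:y1,x0:x1]=(g[y0:y1,x0:x1]<45)*255
    m=cv2.morphologyEx(m,cv2.MORPH_OPEN,np.ones((3,3)))
    k,l,st,_=cv2.connectedComponentsWithStats(m)
    b=[i for i in range(1,k) if st[i,4]>300]
    print(n,st[b].tolist())
    ys,xs=np.nonzero(np.isin(l,b))
    P=np.array([onz(c,(u,v),.09)[:2] for u,v in zip(xs,ys)],np.float32)
    r=cv2.minAreaRect(P);print("rect",r)
    # white bits
    hsv=cv2.cvtColor(im,cv2.COLOR_BGR2HSV)
    cv2.imwrite(f"pics/{n}c.png",cv2.resize(im[y0:y1,x0:x1],None,fx=4 if n=="top" else 3.5,fy=4 if n=="top" else 3.5,interpolation=cv2.INTER_CUBIC))
E
python3 - <<'E'
import cv2,numpy as np
a=cv2.imread("pics/topc.png");b=cv2.imread("pics/scenec.png");print(a.shape,b.shape)
E
```

```text
top [[329, 144, 49, 35, 1080], [269, 165, 128, 83, 3934]]
rect ((0.5616884231567383, -0.05502307415008545), (0.229969322681427, 0.3495950400829315), 20.052888870239258)
scene [[261, 203, 98, 100, 4777]]
rect ((0.5649107098579407, -0.05448809266090393), (0.23174649477005005, 0.35024988651275635), 20.25332260131836)
(520, 620, 3) (595, 402, 3)
```

View pics/topc.png

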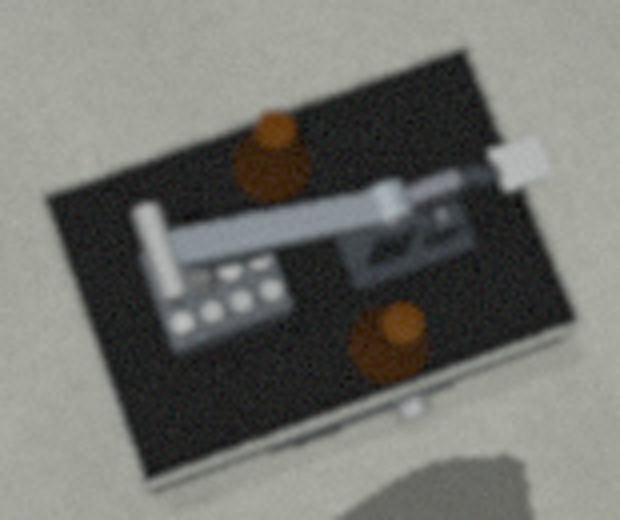

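View pics/scenec.png

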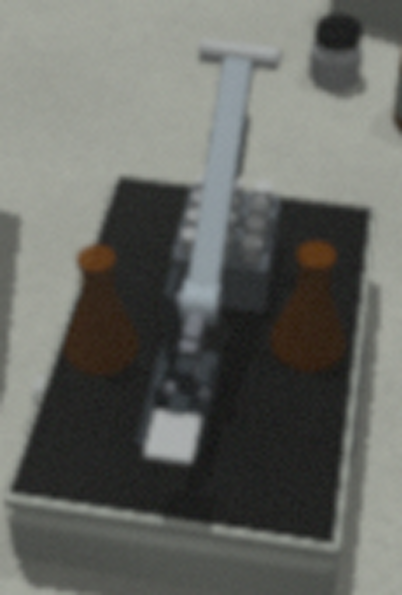

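```bash
cat >> h.py <<'E'
C=np.array([.5633,-.0548]);yaw=np.deg2rad(20.15)
def S(x,y,z):
    c,s=np.cos(yaw),np.sin(yaw);return np.array([C[0]+c*x-s*y,C[1]+s*x+c*y,z])
def toS(p):
    c,s=np.cos(yaw),np.sin(yaw);d=np.array(p[:2])-C;return np.array([c*d[0]+s*d[1],-s*d[0]+c*d[1],p[2]])
E
python3 - <<'E'
from h import *
ct,cs=cams.calibration("top"),cams.calibration("scene")
for n,a,b in(("paddle",(385,171.25),(303.9,274.6)),("bar",(294.5,192.5),(323.6,165.7))):
    p,e=two(*ray(ct,a),*ray(cs,b));print(n,p,e,toS(p))
print(S(0,-.165,.167),S(0,.11,.298),S(0,.145,.185))
T=tcpT();print(T[:3,:3])
E
```

```text
paddle [ 0.61842544 -0.20846355  0.16335088] 0.006420297607227133 [-0.00118245 -0.16324798  0.16335088]
bar [0.5259499  0.05295121 0.29360807] 0.00429828879773091 [0.00205399 0.11402252 0.29360807]
[ 0.62013905 -0.20970101  0.167     ] [0.5254073  0.04846734 0.298     ] [0.51335053 0.08132513 0.185     ]
[[ 9.67964414e-01  2.51087305e-01 -2.40587857e-04]
 [ 2.51087227e-01 -9.67962037e-01  2.16762684e-03]
 [ 3.11383667e-04 -2.15859418e-03 -9.99997622e-01]]
```

Both views agree with the mat-derived frame: paddle and bar fall within about 5 mm of their stated places. I'll move above the paddle.

Run:
```python
from h import *
print("paddle above",rel(S(0,-.174,.167+.019+.05)), "current z",tcpT()[2,3])
T=tcpT();print("twist", np.arctan2(T[1,0],T[0,0])-yaw)
```

```text
paddle above [ 54.84 -30.68   1.39] current z 0.2490609587794544
twist -0.09788053054176094
```

```bash
python3 -m inch '[[-1,[2,-1,-2],0],[-1,[5,-3,-4],0],[-1,[9,-5,-4],0],[-1,[13,-7.3,-4],-0.02],[-1,[17,-9.5,-4],-0.04],[-1,[21,-11.7,-4],-0.06],[-1,[25,-14,-4],-0.08],[-1,[29,-16.2,-4],-0.098],[-1,[33,-18.5,-4],-0.098],[-1,[37,-20.7,-4],-0.098],[-1,[41,-23,-4],-0.098],[-1,[45,-25.2,-4],-0.098],[-1,[48,-26.9,-4],-0.098],[-1,[51,-28.6,-4],-0.098],[-1,[53,-29.6,-4],-0.098],[-1,[54.2,-30.3,-4],-0.098],[-1,[54.8,-30.7,-3],-0.098],[-1,[54.8,-30.7,-1],-0.098],[-1,[54.8,-30.7,1.4],-0.098],[-1,[54.8,-30.7,1.4],-0.098]]'
python3 - <<'E'
from h import *
T=tcpT();im=cams.read_camera("wrist");c=cams.calibration("wrist")
print(toS(T[:3,3]),status.get_state()["contact_force"],status.get_state()["opening"],status.get_state()["time"])
W=np.linalg.inv(T@c["mount"])
for p in(S(0,-.165,.167),S(.017,-.185,.167),S(-.017,-.185,.167),S(-.017,-.145,.167),S(.017,-.145,.167)):
    q=W@np.r_[p,1];uv=c["camera_matrix"]@q[:3]/q[2];print(uv[:2].round());cv2.circle(im,tuple(int(v) for v in uv[:2]),2,(0,255,0),-1)
cv2.imwrite("pics/w1.png",im)
E
```

```text
time: 2.1
eef_pos: [0.6201, -0.2181, 0.2307]
tcp_rot: [0.985, 0.174, -0.004, -0.003]
contact_force: [-0.9, 0.3, -1.2]
opening: 0.002
[-0.00297204 -0.17289059  0.23069026] [-0.27149462 -0.17057907  0.12725165] 0.0028519154585978854 2.15
[307. 219.]
[341. 192.]
[340. 244.]
[275. 244.]
[273. 192.]
```

View pics/w1.png

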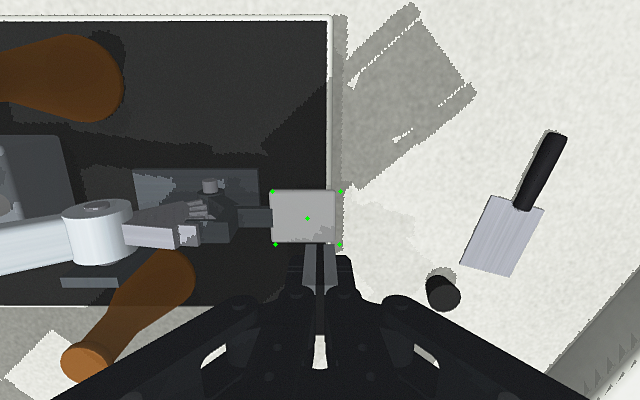

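The wrist view confirms it: the paddle spans (270–336, 190–243), within about 4 px (2.5 mm) of the prediction, and the shut fingertips are just above it at (320,250). Next I'll go down and press.

```bash
python3 -m inch '[[-1,[0.3,0,1],0],[-1,[0.3,0,2],0],[-1,[0.3,0,3],0],[-1,[0.3,0,3.5],0],[-1,[0.3,0,4],0],[-1,[0.3,0,4.3],0],[-1,[0.3,0,4.6],0],[-1,[0.3,0,4.9],0],[-1,[0.3,0,5.2],0],[-1,[0.3,0,5.2],0]]'
python3 -m inch '[[-1,[0,0.05,0.3],0],[-1,[0,0.1,0.6],0],[-1,[0,0.15,0.8],0],[-1,[0,0.15,0.8],0]]'
```

```text
time: 3.15
eef_pos: [0.6259, -0.2179, 0.1845]
tcp_rot: [0.985, 0.175, 0.0, 0.0]
contact_force: [0.5, -0.4, -0.4]
opening: 0.003
time: 3.55
eef_pos: [0.6265, -0.2194, 0.1764]
tcp_rot: [0.985, 0.175, 0.0, 0.0]
contact_force: [0.9, -2.1, 1.6]
opening: 0.002
```

```bash
python3 -m inch '[[-1,[-0.1,0,0.3],0],[-1,[-0.1,0,0.6],0],[-1,[-0.1,0,0.8],0],[-1,[-0.1,0,0.8],0]]'
python3 -m inch '[[-1,[0,0,0.15],0],[-1,[0,0,0.3],0],[-1,[0,0,0.3],0]]'
python3 - <<'E'
from h import *
print(toS(tcpT()[:3,3]))
E
```

```text
time: 3.95
eef_pos: [0.625, -0.2191, 0.1677]
tcp_rot: [0.985, 0.175, -0.0, -0.0]
contact_force: [1.1, -2.0, 2.1]
opening: -0.003
time: 4.25
eef_pos: [0.6251, -0.2193, 0.165]
tcp_rot: [0.985, 0.175, -0.0, -0.0]
contact_force: [1.2, -2.8, 1.0]
opening: 0.001
[ 0.00134532 -0.17569794  0.16495103]
```

```bash
python3 -m inch '[[-1,[0,0,0.1],0],[-1,[0,0,0.2],0],[-1,[0,0,0.2],0]]'
python3 -m inch '[[-1,[0,0,0.1],0],[-1,[0,0,0.2],0],[-1,[0,0,0.2],0]]'
```

```text
time: 4.55
eef_pos: [0.6251, -0.2193, 0.1631]
tcp_rot: [0.985, 0.175, -0.0, -0.0]
contact_force: [0.4, -2.5, 1.4]
opening: 0.002
time: 4.85
eef_pos: [0.6252, -0.2195, 0.1614]
tcp_rot: [0.985, 0.175, -0.0, 0.0]
contact_force: [0.7, -4.5, 2.5]
opening: -0.004
```

```bash
python3 -m inch '[[-1,[0,0,0.1],0],[-1,[0,0,0.2],0],[-1,[0,0,0.2],0]]'
python3 -m inch '[[-1,[0,0,0.1],0],[-1,[0,0,0.2],0],[-1,[0,0,0.2],0]]'
python3 - <<'E'
from h import *
im=cams.read_camera("wrist");cv2.imwrite("pics/w2.png",im);print(status.get_state()["contact_force"])
E
```

```text
time: 5.15
eef_pos: [0.6254, -0.2195, 0.161]
tcp_rot: [0.985, 0.175, -0.0, 0.0]
contact_force: [-0.9, -2.2, 7.4]
opening: 0.001
time: 5.45
eef_pos: [0.6255, -0.2196, 0.1608]
tcp_rot: [0.985, 0.175, 0.0, 0.0]
contact_force: [-3.9, -1.7, 11.6]
opening: 0.001
[-3.84183581 -1.24781254 11.94278482]
```

View pics/w2.png

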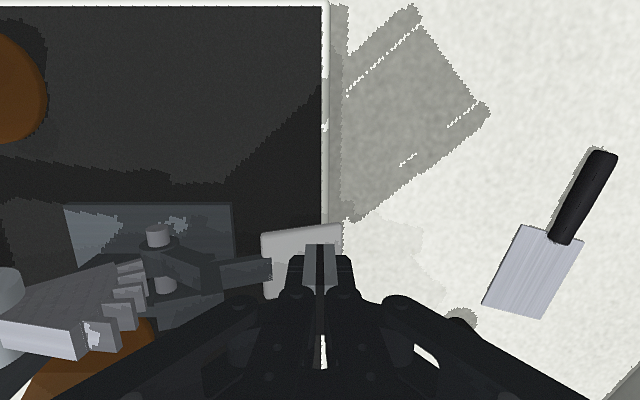

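The force rose to 12 N at the hard stop and the nose stands clear of the teeth, with the gap near (115–165, 260–300). I'll lift straight up and check that the pawl stays.

```bash
python3 -m inch '[[-1,[0,0,-0.3],0],[-1,[0,0,-0.8],0],[-1,[0,0,-2],0],[-1,[0,0,-4],0],[-1,[0,0,-7],0],[-1,[0,0,-7],0],[-1,[0,0,-7],0]]'
python3 - <<'E'
from h import *
T=tcpT();im=cams.read_camera("wrist");c=cams.calibration("wrist");print(T[:3,3],status.get_state()["contact_force"])
W=np.linalg.inv(T@c["mount"]);th=.35
for s in(45,85):
  for x in(-17,17):
    q=W@np.r_[S(x/1e3,(-100-s*np.cos(th)-32*np.sin(th))/1e3,(135+32*np.cos(th)-s*np.sin(th))/1e3),1];uv=c["camera_matrix"]@q[:3]/q[2];print(uv[:2].round());cv2.circle(im,tuple(int(v) for v in uv[:2]),2,(0,255,0),-1)
cv2.imwrite("pics/w3.png",im)
E
```

```text
time: 6.2
eef_pos: [0.6255, -0.219, 0.2282]
tcp_rot: [0.985, 0.175, 0.001, 0.0]
contact_force: [-0.3, -0.0, -0.7]
opening: -0.001
[ 0.62553756 -0.21896544  0.22815535] [ 0.03808146  0.09035193 -0.83422396]
[286. 242.]
[284. 193.]
[341. 233.]
[342. 187.]
```

View pics/w3.png

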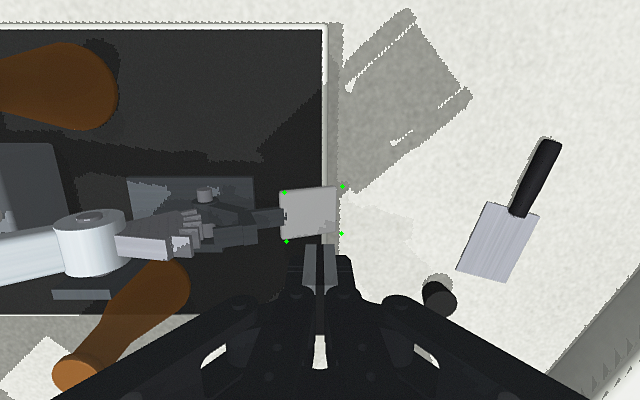

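The paddle now spans (280–336, 186–240), matching the prediction for 0.35 rad, so the pawl is free and staying put. Now I'll work out the bar path.

Run:
```python
from h import *
print("up",rel(S(0,-.18,.40)))
print("above bar",rel(S(0,.112,.40)))
for a in np.arange(.6,-.01,-.1): 
    y,z=-.0525+.2*np.cos(a),.185+.2*np.sin(a)+.009+.019
    print(round(a,1),rel(S(0,y,z))-rel(S(0,.112,.40)))
```

```text
up [ -0.15   0.46 -17.34]
above bar [ -0.14 -28.74 -17.3 ]
0.6 [ 0.01 -0.04  7.41]
0.5 [ 0.01 -1.09  9.12]
0.4 [ 1.000e-02 -1.950e+00  1.092e+01]
0.3 [ 1.00e-02 -2.63e+00  1.28e+01]
0.2 [ 1.000e-02 -3.130e+00  1.473e+01]
0.1 [ 0.02 -3.42 16.71]
0.0 [ 0.02 -3.52 18.71]
```

```bash
python3 -m inch '[[-1,[0,0.2,-3],0],[-1,[0,0.4,-7],0],[-1,[0,0.4,-11],0],[-1,[0,0.4,-14.5],0],[-1,[0,0.4,-17.3],0],[-1,[0,-1,-17.3],0],[-1,[0,-4,-17.3],0],[-1,[0,-8,-17.3],0],[-1,[0,-12,-17.3],0],[-1,[0,-16,-17.3],0],[-1,[0,-20,-17.3],0],[-1,[0,-24,-17.3],0],[-1,[-0.1,-27,-17.3],0],[-1,[-0.1,-28.4,-17.3],0],[-1,[-0.1,-28.7,-17.3],0],[-1,[-0.1,-28.7,-17.3],0]]'
python3 - <<'E'
from h import *
T=tcpT();im=cams.read_camera("wrist");c=cams.calibration("wrist");print(toS(T[:3,3]),status.get_state()["contact_force"])
W=np.linalg.inv(T@c["mount"])
for x in(-.032,0,.032):
    q=W@np.r_[S(x,.110,.307),1];uv=c["camera_matrix"]@q[:3]/q[2];print(uv[:2].round());cv2.circle(im,tuple(int(v) for v in uv[:2]),2,(0,255,0),-1)
cv2.imwrite("pics/w4.png",im)
E
```

```text
time: 7.85
eef_pos: [0.5254, 0.0496, 0.3992]
tcp_rot: [0.985, 0.175, -0.001, 0.0]
contact_force: [0.3, -0.2, -0.3]
opening: -0.0
[3.51627607e-04 1.11068215e-01 3.99179629e-01] [-0.41934788 -0.32970326 -0.11511262]
[321. 250.]
[321. 208.]
[321. 163.]
```

View pics/w4.png

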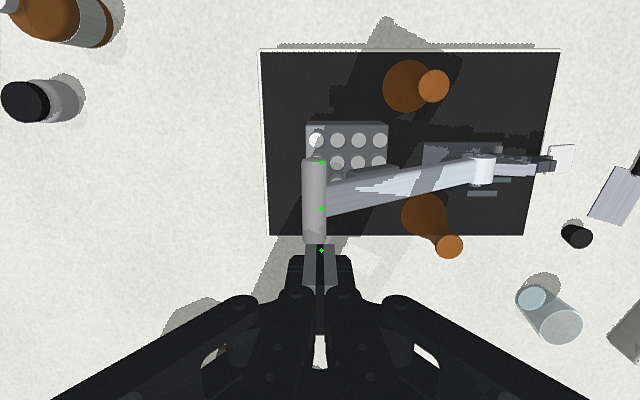

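The bar spans (302–327, 157–243), about 4 mm more +y than predicted, which agrees with the earlier triangulation. The paddle is still tilted at (562,157). I'll shift the path 3 mm outboard and push gently, checking the force.

```bash
python3 -m inch '[[-1,[0.2,-0.3,2],0],[-1,[0.2,-0.3,4],0],[-1,[0.2,-0.3,5.5],0],[-1,[0.2,-0.3,6.5],0],[-1,[0.2,-0.3,7],0],[-1,[0.2,-0.4,7.4],0],[-1,[0.2,-0.6,7.8],0],[-1,[0.2,-0.8,8.2],0],[-1,[0.2,-1.1,8.7],0],[-1,[0.2,-1.4,9.1],0],[-1,[0.2,-1.4,9.1],0]]'
python3 -m inch '[[-1,[0,-0.2,0.4],0],[-1,[0,-0.4,0.8],0],[-1,[0,-0.6,1.2],0],[-1,[0,-0.6,1.2],0]]'
```

```text
time: 9.0
eef_pos: [0.5226, 0.0642, 0.3092]
tcp_rot: [0.985, 0.175, 0.001, -0.0]
contact_force: [0.2, 0.7, 2.2]
opening: -0.003
time: 9.4
eef_pos: [0.5203, 0.0702, 0.2969]
tcp_rot: [0.985, 0.175, 0.0, -0.001]
contact_force: [0.3, 1.2, 1.3]
opening: 0.002
```

```bash
python3 -m inch '[[-1,[0,-0.2,0.5],0],[-1,[0,-0.4,1],0],[-1,[0,-0.5,1.5],0],[-1,[0,-0.7,2],0],[-1,[0,-0.8,2.5],0],[-1,[0,-0.9,3],0],[-1,[0,-1.1,3.5],0],[-1,[0,-1.2,4],0],[-1,[0,-1.3,4.5],0],[-1,[0,-1.4,5],0],[-1,[0,-1.5,5.5],0],[-1,[0,-1.6,6],0],[-1,[0,-1.6,6.5],0],[-1,[0,-1.7,7],0],[-1,[0,-1.7,7.4],0],[-1,[0,-1.7,7.8],0],[-1,[0,-1.7,8.1],0],[-1,[0,-1.7,8.1],0]]'
python3 -m inch '[[-1,[0,0,0.15],0],[-1,[0,0,0.3],0],[-1,[0,0,0.3],0]]'
```

```text
time: 11.2
eef_pos: [0.5142, 0.0846, 0.2153]
tcp_rot: [0.985, 0.175, -0.001, 0.001]
contact_force: [1.0, 0.7, 0.3]
opening: 0.001
time: 11.5
eef_pos: [0.5143, 0.0847, 0.213]
tcp_rot: [0.985, 0.175, -0.001, 0.0]
contact_force: [-1.4, -0.8, 2.1]
opening: -0.004
```

```bash
python3 -m inch '[[-1,[0,0,0.1],0],[-1,[0,0,0.2],0],[-1,[0,0,0.2],0]]'
python3 -m inch '[[-1,[0,0,0.1],0],[-1,[0,0,0.2],0],[-1,[0,0,0.2],0]]'
python3 -m inch '[[-1,[0,0,0.1],0],[-1,[0,0,0.2],0],[-1,[0,0,0.2],0],[-1,[0,0,0.2],0]]'
```

```text
time: 11.8
eef_pos: [0.5144, 0.0847, 0.2127]
tcp_rot: [0.985, 0.175, -0.001, 0.001]
contact_force: [-4.1, -0.9, 8.1]
opening: -0.002
time: 12.1
eef_pos: [0.5145, 0.0848, 0.2126]
tcp_rot: [0.985, 0.175, -0.001, 0.001]
contact_force: [-7.9, -1.6, 14.8]
opening: -0.001
time: 12.5
eef_pos: [0.5146, 0.0848, 0.2124]
tcp_rot: [0.985, 0.175, -0.001, 0.001]
contact_force: [-10.6, -0.7, 21.4]
opening: 0.0
```

It meets a hard stop at TCP z 0.2125 against 0.213 expected, so the arm is home. I'll lift clear and check.

```bash
python3 -m inch '[[-1,[0,0,-0.4],0],[-1,[0,0,-1],0],[-1,[0,0,-3],0],[-1,[0,0,-6],0],[-1,[0,0,-10],0],[-1,[0,0,-14],0],[-1,[0,0,-18],0],[-1,[0,0,-18],0],[-1,[0,0,-18],0]]'
python3 - <<'E'
from h import *
T=tcpT();im=cams.read_camera("wrist");c=cams.calibration("wrist");s=status.get_state();print(T[:3,3],s["contact_force"],s["dq"].round(3))
W=np.linalg.inv(T@c["mount"]);th=.35
P=[S(x,.1475,.194) for x in(-.032,.032)]
P+=[S(x/1e3,(-97.5-k*np.cos(th)-32*np.sin(th))/1e3,(135+32*np.cos(th)-k*np.sin(th))/1e3) for k in(45,85) for x in(-17,17)]
for p in P:
    q=W@np.r_[p,1];uv=c["camera_matrix"]@q[:3]/q[2];print(uv[:2].round());cv2.circle(im,tuple(int(v) for v in uv[:2]),1,(0,255,0),-1)
b=cams.read_camera("scene")
cv2.imwrite("pics/w5.png",im);cv2.imwrite("pics/s5.png",cv2.resize(b[100:380,150:470],None,fx=2.1,fy=2.1,interpolation=cv2.INTER_CUBIC))
E
```

```text
time: 13.4
eef_pos: [0.515, 0.0851, 0.3879]
tcp_rot: [0.985, 0.175, 0.001, 0.0]
contact_force: [-0.3, -0.1, -0.9]
opening: -0.002
[0.51495447 0.08511293 0.38788944] [-0.19428908 -0.59160711 -0.64462375] [ 0.     0.015  0.034  0.001  0.004 -0.001]
[320. 207.]
[320. 143.]
[585. 181.]
[593. 151.]
[609. 178.]
[617. 149.]
```

View pics/w5.png

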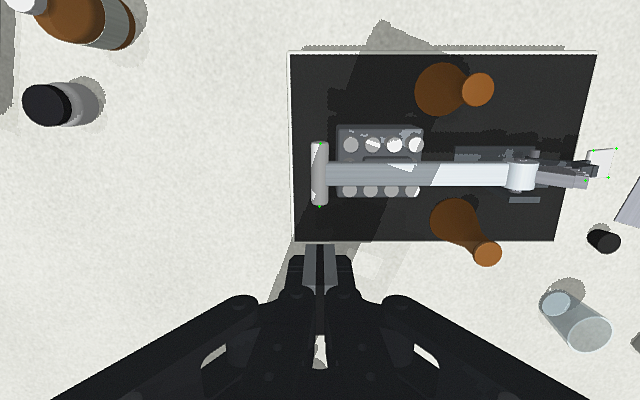

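View pics/s5.png

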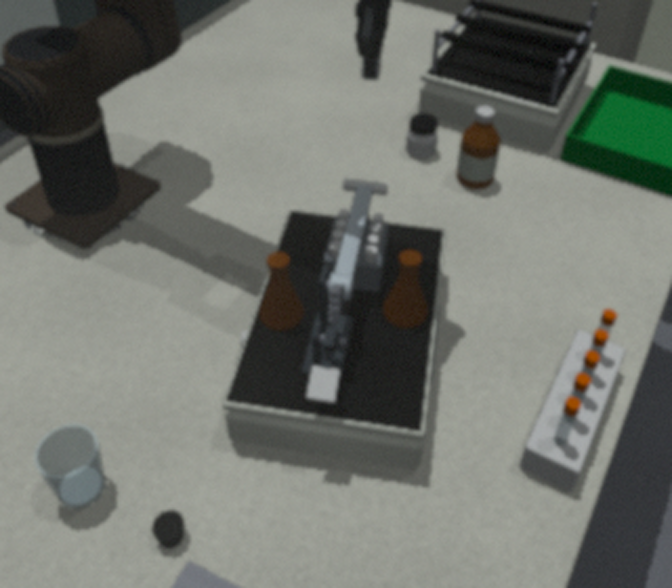

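In the wrist view the bar (312–328, 141–207) lies on the predicted level position. The paddle near (600,163) matches full tilt, and the flasks and bench items are upright in place. The tool is clear, so I'm handing in.

```bash
python3 -c "
from plant import ctrl;print(ctrl.sign_off())"
```

```text
the job is handed in; nothing more can be done
None
```

The vials are secured: I freed the pawl first, then pushed the hold-down arm fully home, and handed the job in at about 13.5 s of the 40 s allowed.

- **Pawl:** I pressed the paddle with the shut fingertips until it hit its stop at about 12 N. The paddle stayed down after I lifted off. In the picture it matched the position expected at 0.35 rad, and it still did after the arm was down.
- **Hold-down arm:** I pushed the end bar along its arc, reading at most about 2 N at the checks on the way, with no catch on the teeth. It came to a hard stop at about 21 N, with the tool at height 0.2125 m against 0.213 m expected. The last wrist picture shows the bar at its predicted level position.
- **Surroundings:** In the last pictures both flasks, the bottle, beaker, jar and stopper stand upright where they were. The spatula is only partly in view there, and I never went near it. The tool finished about 175 mm above the bar with under 1 N on it.
- **Disagreements:** The pawl and bar sat 2.5–4 mm further along +y than I calculated from the mat, and I allowed for that. The paddle's stop came about 4 mm lower than I had worked out. I judged the joint angles from pictures and forces, since the interface does not report them.

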